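# Index the decorating wheel and set its brake

### The arm

A 6-joint arm with a two-finger parallel gripper is mounted at the origin on the work surface. World frame = base frame: x ahead of the robot, y to its left, z up, the work surface at z = 0. Lengths are in m, angles in rad, forces in N, time in s.
With the tool pointing down it reaches from about 0.25 to 0.775 m from the base axis. Payload 4 kg.
Tool frame: the origin (TCP) lies at the centre of the arm's flange, where the gripper is bolted on; the fingertips stand 199 mm ahead of it and the grasp point (between the pads) lies 180 mm ahead of it (robot.tcp_to_tips is the distance from the TCP to the fingertips, in m); z points along the fingers, y is the line along which they close (so a half turn about z gives the same grasp; the last joint's range is limited). The gripper opens to 94 mm and grips with 3 to 60 N. Pads are 16 mm wide; open, the fingers measure 119 mm over their backs; the gripper's body (75 mm by 177 mm) begins 78 mm behind the grasp point.
Start: joints at [-1.226, 0.087, 1.371, -0, 1.684, -0.103], TCP at [0.238, -0.496, 0.405] pointing down, gripper open.
Joint ranges: [-3.1, 3.1], [-0.76, 2.03], [0.27, 2.55], [-1.08, 4.22], [0.17, 2.65], [-2.57, 2.57]. Speed limits (rad/s): [2.79, 2.79, 3.14, 3.14, 3.14, 3.14].

### API

Orientations are given as [roll, pitch, yaw] about the fixed x, y, z axes, in that order (R = Rz(yaw) Ry(pitch) Rx(roll)).
In Python, from bench import telemetry, snapshot, ticket, robot gives the robot as it stands.
- The arm moves only by the tool apply_moves, never from a script. Its argument "moves" is a list that holds one entry, the list of rows, each a list of 5 numbers: the shift along the tool's x, y, z in units of 50 mm (1.0 is 50 mm), then the turn about the tool's z in units of 10 degrees (1.0 is 10 degrees), then the closure, from 0 (fully open) to 1 (shut). A call has 1 to 10 rows; each row is the pose to reach, as a shift and turn from the pose commanded when the call began, along the tool's axes at that moment; what a row does not reach only later rows make up. A row lasts 1/8 s, in which the tool goes at most 62.5 mm and 10.7 degrees, less where a joint would pass 70% of its speed; a pose out of reach is approached as far as the arm can. A call with a gripper value outside its range is refused whole. The fingers move at their own pace and stop on an object; the grip force is fixed at half the most. Time passes only in rows, so rows that repeat a pose let the fingers close. It gives the time, the measured TCP pose, the force, the opening and the grip force at its end, in the units of the state.
- telemetry.get_obs(): the state, without advancing time (a new reading comes with each control period).
- snapshot(name): name is "side" or "top" or "wrist"; returns a dict with "image" (420x560x3 uint8, red, green, blue), "fovy" (degrees; the focal length in pixels is half the picture's height over the tangent of half this angle, whatever the lens; pixels are square), "cx", "cy" (the principal point, pixels), "R" (3x3) and "t" (3): a world point X has camera coordinates R X + t. Camera axes: x right, y down, z forward; pixel columns grow to the right and rows downward; lengths in m; the calibration is good to about 2 mm. A picture is of the moment at which its call begins. There is no depth.
- ticket.close_job(): hands the job in; it is judged then, once.
The state is a dict: "time": time; "joint_positions": joint angles; "qvel": joint speeds; "joint_torque": joint torques, N m; "tool_pos": TCP position; "ee_rot": TCP orientation; "wrist_force": force on the tool from outside, world axes, zero at the start; "wrist_torque": the same for the moment, N m; "width": finger opening in m; "finger_force": force on a finger pad.
Only numpy, scipy, OpenCV 4.12 (cv2) and the standard library are available. Lean on these libraries where they do the work, as an engineer would, in place of code of your own. Each camera call takes 0.05 s, during which the arm holds its last target. There are 200 camera calls.

### The job

A freshly glazed rabbit plaque lies on the pottery decorating wheel. With a fingertip, push the wheel round by its arms, either way, until the red-ended arm points squarely at the tip of the yellow pointer; then push the blue brake lever's white knob all the way towards the pointer's side, to its stop, so that the brake shoe meets the drum. Do not grasp anything, do not touch, shift or lift the plaque, and leave the jar, bowl and cup where they stand.

Things in the scene. Friction and masses are not known exactly. Their poses are not given: they have to be found in the camera images.
- stand: The wheel's heavy dark steel foot, fixed: a disc 170 mm across and 10 mm high at its rim, 20 mm near the axle. Origin on the wheel's axis at table height, z up. Its x axis runs from the axle towards the yellow pointer, its y axis 90 degrees counter-clockwise from that, seen from above.
- pointer_tip (a point): Tip of the yellow cone-shaped pointer, 160 mm from the axle and 82 mm above the table, aiming at the axle. It is carried by a yellow post 12 x 16 mm, 91 mm high, centred 180 mm from the axle; a strip 22 mm wide and 10 mm high joins the post to the foot.
- wheel_center (a point): On the wheel's upright axis at the top of its round dark steel head (148 mm across, 16 mm thick), 90 mm above the table. Three level arms, 120 degrees apart, reach 145 mm from the axle. Under them, beyond 90 mm from the axle, it is free down to 12 mm above the table, save for the blue lever (up to 46 mm). Friction is light (0.6 N at the arm ends); it stays where it is left.
- red_end (a point): Middle of the end face of the arm with the red outer end (36 mm long), 145 mm from the axle, 82 mm above the table. Arms are 16 mm wide and 16 mm thick, from 74 to 90 mm above the table. When lined up, it stands 15 mm from the pointer's tip.
- black_end_a (a point): The same point on the next arm, black end, 120 degrees counter-clockwise of the red one seen from above.
- black_end_b (a point): The same point on the third arm, black end, 120 degrees clockwise of the red one.
- wheel (a joint): The wheel's turn in rad, growing counter-clockwise seen from above; 0 (or a full turn, 6.283, or any number of full turns) when the red arm is lined up with the pointer. It has no stop within a full turn either way.
- brake (a joint): The blue brake lever's turn in rad about its upright pivot, growing counter-clockwise seen from above: 0 is off, 0.6 is on, at its stop. Light friction (about 0.6 N at the knob), no spring; it stays where it is left.
- brake_knob (a point): Centre of the upright white knob (cylinder 20 mm across, from 44 to 84 mm above the table) at the blue lever's outer end; 64 mm above the table, 125 mm from the pivot. The bar is 14 mm wide, 34 to 44 mm above the table. In the stand's x, y the knob is at (-60, -225) mm at lever 0, at (11, -203) mm at 0.6.
- brake_pivot (a point): The lever's pivot, upright, at (-60, -100) mm in the stand's x, y, 39 mm above the table.
- plaque_center (a point): Centre, half-way up, of the loose white rabbit-shaped ceramic plaque, 10 mm thick, lying centred on the wheel's head (95 mm above the table), within 75 mm of the axle; it rides round with the wheel. It must not be touched.
- blue_jar_mid (a point): Bystander, centre of a blue glaze jar, 68 mm across, 85 mm high, standing loose.
- bowl_mid (a point): Bystander, centre of a steel bowl, 110 mm across, 50 mm high, standing loose.
- clay_cup_mid (a point): Bystander, centre of a terracotta cup, 70 mm across, 80 mm high, standing loose.
Not all that is in view belongs to the job. Leave any green or pink look-alike of the part that bears plaque_center alone.

How it is judged:
On the way, in this order (a step that is already met when the one before it is completed fails the run):
1. the red-ended arm is lined up with the pointer and the wheel is still, the brake still off (y of red_end in the frame of stand between -0.008 and 0.008 m and x of red_end in the frame of stand above 0.1 m and velocity of joint wheel between -0.05 and 0.05 rad/s and value of joint brake below 0.3 rad), for 0.2 s.
2. the brake lever is at its stop with the red arm still lined up (y of red_end in the frame of stand between -0.008 and 0.008 m and x of red_end in the frame of stand above 0.1 m and value of joint brake above 0.5 rad), for 0.2 s.
At the end, for the whole second after the job is handed in: The middle of the red end is within 8 mm to either side of the pointer's line, the wheel at rest, the brake lever turned beyond 0.5 rad of its 0.6 and at rest, the plaque lying flat on the wheel within 15 mm of its middle, the bystanders within 20 mm of where they stood (all of step 2 and velocity of joint wheel between -0.05 and 0.05 rad/s and velocity of joint brake between -0.05 and 0.05 rad/s and x of plaque_center in the frame of stand between -0.015 and 0.015 m and y of plaque_center in the frame of stand between -0.015 and 0.015 m and angle between plaque_center's own z axis and vertical below 0.1 rad and height (world z) of plaque_center between 0.088 and 0.102 m and distance of each of blue_jar_mid, bowl_mid, clay_cup_mid from where it was at the start of the episode below 0.02 m); the robot touches nothing.
It fails at once if the plaque is touched by the robot (contact force between any of the fingers, the arm and plaque above 0.5 N).
It fails at once if the plaque is lifted or shifted on the wheel (height (world z) of plaque_center above 0.105 m or height (world z) of plaque_center below 0.085 m or (x of plaque_center in the frame of stand above 0.02 m or x of plaque_center in the frame of stand below -0.02 m) or (y of plaque_center in the frame of stand above 0.02 m or y of plaque_center in the frame of stand below -0.02 m)).
It fails at once if a bystander is pushed or lifted (distance of any of blue_jar_mid, bowl_mid, clay_cup_mid from where it was at the start of the episode above 0.025 m).
It also fails if it takes over 72 s, if anything falls off the work surface, if the arm or the gripper's body presses on something with over 40 N, if the wrist force passes 120 N, or if a joint passes its speed limit or range.

## Working session

There is one attempt and no reset: what is moved stays moved. The work goes in short steps, Python scripts to look and compute and a tool call to move; the robot and the scene stay as the last step left them, time stands still between calls to the robot, and variables do not carry over. Pictures are saved under pics/ and viewed, at most 10 in all, crops included, and the job is handed in when it is done.

Besides the shell and the picture viewer there is one more tool, called by a JSON object that holds its "op" and its "data". apply_moves: Moves the arm, as the interface text tells. Its arguments: {"type":"object","properties":{"moves":{"type":"array","items":{"type":"array","items":{"type":"array","items":{"type":"number"}}}}},"required":["moves"]}

```bash
mkdir -p pics
python3 - <<'E'
from bench import telemetry, snapshot, robot
import cv2,numpy as np
for n in("top","side"):
    s=snapshot(n); cv2.imwrite(f"pics/{n}0.png",s["image"][:,:,::-1])
    print(n,s["fovy"],s["cx"],s["cy"],np.round(s["R"],3).tolist(),np.round(s["t"],3))
o=telemetry.get_obs(); print(o["tool_pos"],o["ee_rot"],o["time"],o["width"])
E
```

```text
top 51.75746627164945 275.49132881109136 211.81906645829167 [[0.026, -0.999, 0.027], [-0.99, -0.03, -0.136], [0.137, -0.023, -0.99]] [-0.006  0.555  1.017]
side 56.79993872126104 272.5063942229905 211.56340542002724 [[0.963, -0.268, -0.018], [-0.184, -0.608, -0.772], [0.196, 0.747, -0.635]] [-0.521  0.185  0.812]
[ 0.23811276 -0.49567634  0.40363337] [-3.13962265e+00 -1.60280081e-04  4.47853215e-01] 0.1 0.09427438636841769
```

View pics/top0.png

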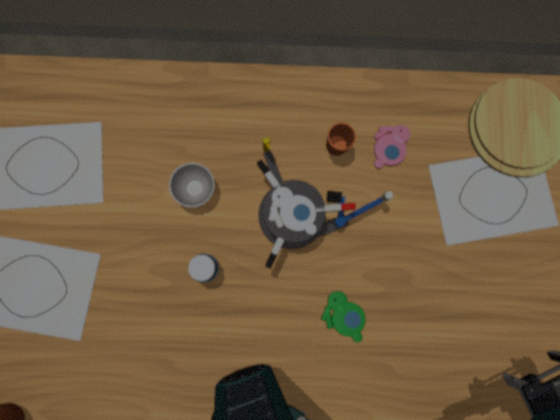

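View pics/side0.png

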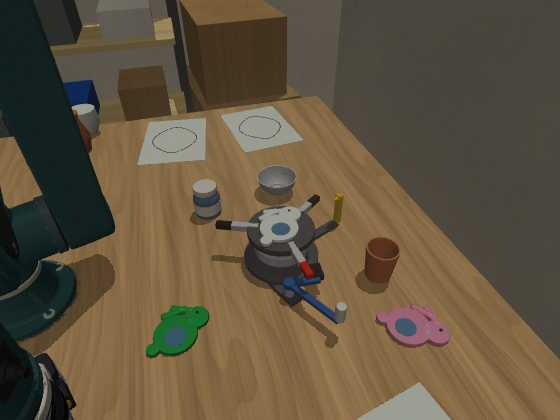

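Top view: the head is at about (293,213), the pointer tip at (268,148), the red end at (354,207), the black ends at (261,163) and (269,264), and the knob at (389,195). I'll fit the poses with both views.

```bash
cat > h.py <<'E'
import numpy as np,cv2
from scipy.optimize import least_squares
def proj(s,X):
    c=np.asarray(s["R"])@np.asarray(X)+s["t"]; f=210/np.tan(np.radians(s["fovy"])/2)
    return np.array([f*c[0]/c[2]+s["cx"],f*c[1]/c[2]+s["cy"]])
def back(s,uv,z):
    f=210/np.tan(np.radians(s["fovy"])/2);R=np.asarray(s["R"]);t=np.asarray(s["t"])
    d=R.T@np.array([(uv[0]-s["cx"])/f,(uv[1]-s["cy"])/f,1]);o=-R.T@t
    return o+d*(z-o[2])/d[2]
E
python3 - <<'E'
from bench import snapshot
from h import *
T,S=snapshot("top"),snapshot("side")
for n,uT,uS,z in [("red",(354,207),(311,272),.082),("ba",(261,163),(317,200),.082),("bb",(269,264),(218,225),.082),("tip",(267,149),(335,210),.082),("posttop",(267,141),(339,196),.091),("knobtop",(389,195),(342,306),.084),
 ("jar",(204,264),(205,187),.085),("bowl",(192,186),(277,176),.05),("cup",(341,133),(382,249),.08)]:
    print(n,back(T,uT,z).round(3),back(S,uS,z).round(3))
# fit stand pose + wheel angle using top+side points
def res(p):
    x,y,a,w=p; r=[]
    def W(px,py,z): return [x+px*np.cos(a)-py*np.sin(a),y+px*np.sin(a)+py*np.cos(a),z]
    for k,uT,uS in [(0,(354,207),(311,272)),(1,(261,163),(317,200)),(2,(269,264),(218,225))]:
        X=W(.145*np.cos(w+k*2.0944),.145*np.sin(w+k*2.0944),.082)
        r+=list(proj(T,X)-uT)+list(proj(S,X)-uS)
    X=W(.18,0,.091); r+=list(proj(T,X)-(267,141))+list(proj(S,X)-(339,196))
    X=W(-.06,-.225,.084); r+=list(proj(T,X)-(389,195))+list(proj(S,X)-(342,306))
    return np.array(r)
b=min((least_squares(res,[.55,0,a,w],loss="soft_l1") for a in(0,1.5,-1.5) for w in(-2,0,2)),key=lambda q:q.cost)
print(b.x.round(4),b.cost,res(b.x).round(1))
E
```

```text
red [ 0.566 -0.174  0.082] [ 0.574 -0.164  0.082]
ba [0.665 0.048 0.082] [0.665 0.045 0.082]
bb [0.428 0.022 0.082] [0.424 0.024 0.082]
tip [0.7   0.035 0.082] [ 0.691 -0.002  0.082]
posttop [0.717 0.035 0.091] [0.716 0.034 0.091]
knobtop [ 0.597 -0.256  0.084] [ 0.598 -0.256  0.084]
jar [0.424 0.17  0.085] [0.416 0.172 0.085]
bowl [0.611 0.213 0.05 ] [0.615 0.216 0.05 ]
cup [ 0.746 -0.143  0.08 ] [ 0.735 -0.145  0.08 ]
[ 0.5543 -0.0339  0.4381 -1.9052] 23.28709877740172 [ 1.8 -1.2  0.2  5.8 -1.4 -2.8  1.8 -2.  -1.5  2.7 -0.9 -0.3 -3.1 -0.4
 -0.8 -2.2  2.8  0.8  0.   3.5]
```

{"op": "apply_moves", "data": {"moves": [[[1.2,-0.5,0,0,1],[2.4,-1.0,0,0,1],[3.6,-1.6,0,0,1],[4.8,-2.1,0,0,1],[5.9,-2.6,0,0,1],[6.9,-3.1,0,0,1],[7.6,-3.4,0,0,1],[8.1,-3.67,0,0,1],[8.1,-3.67,0,0,1],[8.1,-3.67,0,0,1]]]}}

```text
time: 1.45
tool_pos: [0.5234, -0.1555, 0.4045]
ee_rot: [3.141, 0.001, 0.447]
wrist_force: [-0.3, -0.3, -0.0]
width: 0.0006
finger_force: 0.0
```

Run:
```python
from bench import telemetry, snapshot
import cv2,numpy as np
a=snapshot("wrist")["image"]; cv2.imwrite("pics/w1.png",a[:,:,::-1])
o=telemetry.get_obs(); print(o["tool_pos"],o["ee_rot"],o["time"],o["width"])
```

```text
[ 0.52327581 -0.15578823  0.40456451] [3.14142515e+00 6.75846228e-04 4.46667988e-01] 1.5 0.00013634534365841602
```

View pics/w1.png

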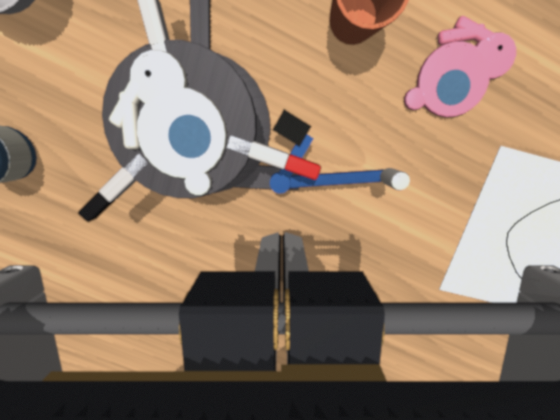

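Wrist view: the red end is at (319,171), the bb end at (88,214), the knob top at (400,180), the pivot at (280,185) and the strip to the pointer at (200,15). I'll refit.

Run:
```python
from bench import snapshot
from h import *
V=snapshot("wrist")
for n,u,z in [("red",(319,171),.082),("bb",(88,214),.082),("knob",(400,180),.084),("pivot",(280,185),.046),("strip0",(200,2),.01),("strip1",(200,35),.01),("headL",(103,113),.09),("finger",(283,240),.205)]:
    print(n,back(V,u,z).round(4))
def C(q,l): print(l,q.round(3))
k=back(V,(400,180),.084)[:2];p=back(V,(280,185),.046)[:2];d=k-p
print("lever len",np.hypot(*d),"yaw",np.arctan2(d[1],d[0])+np.pi/2)
```

```text
red [ 0.5691 -0.1778  0.082 ]
bb [0.4227 0.0225 0.082 ]
knob [ 0.5968 -0.2566  0.084 ]
pivot [ 0.533  -0.1507  0.046 ]
strip0 [0.6746 0.0154 0.01  ]
strip1 [0.6439 0.0032 0.01  ]
headL [0.5301 0.0341 0.09  ]
finger [ 0.5271 -0.1563  0.205 ]
lever len 0.12372467732865541 yaw 0.5423100923421413
```

```bash
cat >> h.py <<'E'
c=np.array([.5537,-.033])
def units(P,o):
    y=o["ee_rot"][2]; d=np.array(P)-o["tool_pos"][:2]
    return np.array([d@[np.cos(y),np.sin(y)],d@[np.sin(y),-np.cos(y)]])/.05
E
python3 - <<'E'
from bench import telemetry
from h import *
o=telemetry.get_obs()
print((o["tool_pos"][2]-.259)/.05)
for t in np.arange(-1.81,.15,.09): print(round(t,2),units(c+.127*np.array([np.cos(t),np.sin(t)]),o).round(2))
E
```

```text
2.9133091318672055
-1.81 [0.   0.01]
-1.72 [0.19 0.15]
-1.63 [0.38 0.27]
-1.54 [0.59 0.37]
-1.45 [0.8  0.45]
-1.36 [1.02 0.51]
-1.27 [1.24 0.56]
-1.18 [1.47 0.58]
-1.09 [1.7  0.58]
-1.0 [1.93 0.57]
-0.91 [2.15 0.53]
-0.82 [2.37 0.47]
-0.73 [2.59 0.39]
-0.64 [2.79 0.29]
-0.55 [2.99 0.18]
-0.46 [3.18 0.04]
-0.37 [ 3.35 -0.1 ]
-0.28 [ 3.51 -0.27]
-0.19 [ 3.65 -0.45]
-0.1 [ 3.78 -0.64]
-0.01 [ 3.89 -0.84]
0.08 [ 3.98 -1.05]
```

{"op": "apply_moves", "data": {"moves": [[[0,0,0.8,0,1],[0,0,1.6,0,1],[0,0,2.3,0,1],[0,0,2.7,0,1],[0,0,2.9,0,1],[0,0,2.9,0,1]]]}}

```text
time: 2.3
tool_pos: [0.5234, -0.1556, 0.2595]
ee_rot: [-3.141, 0.001, 0.447]
wrist_force: [0.2, -0.3, 0.1]
width: 0.0003
finger_force: 0.0
```

{"op": "apply_moves", "data": {"moves": [[[0.1,0.08,0,0,1],[0.19,0.15,0,0,1],[0.28,0.21,0,0,1],[0.38,0.27,0,0,1],[0.48,0.32,0,0,1],[0.59,0.37,0,0,1],[0.69,0.41,0,0,1],[0.8,0.45,0,0,1],[0.91,0.48,0,0,1],[1.02,0.51,0,0,1]]]}}

```text
time: 3.55
tool_pos: [0.5811, -0.1558, 0.2596]
ee_rot: [3.142, 0.0, 0.448]
wrist_force: [-0.8, -0.3, -0.8]
width: 0.0005
finger_force: 0.3
```

{"op": "apply_moves", "data": {"moves": [[[0.11,0.03,0,0,1],[0.22,0.05,0,0,1],[0.33,0.06,0,0,1],[0.45,0.07,0,0,1],[0.57,0.07,0,0,1],[0.68,0.07,0,0,1],[0.8,0.06,0,0,1],[0.91,0.06,0,0,1],[1.02,0.04,0,0,1],[1.13,0.02,0,0,1]]]}}

```text
time: 4.8
tool_pos: [0.6324, -0.1322, 0.2597]
ee_rot: [3.141, 0.0, 0.448]
wrist_force: [-0.2, -0.2, -0.1]
width: 0.0005
finger_force: 0.3
```

Run:
```python
from bench import telemetry, snapshot
import cv2
from h import *
a=snapshot("top")["image"][110:290,220:420]; cv2.imwrite("pics/t2.png",cv2.resize(a[:,:,::-1],None,fx=3,fy=3,interpolation=2))
o=telemetry.get_obs(); print(o["tool_pos"],o["time"],o["wrist_force"])
```

```text
[ 0.63288029 -0.1317223   0.25969878] 4.85 [ 0.37463443 -0.01112647 -1.07022289]
```

View pics/t2.png

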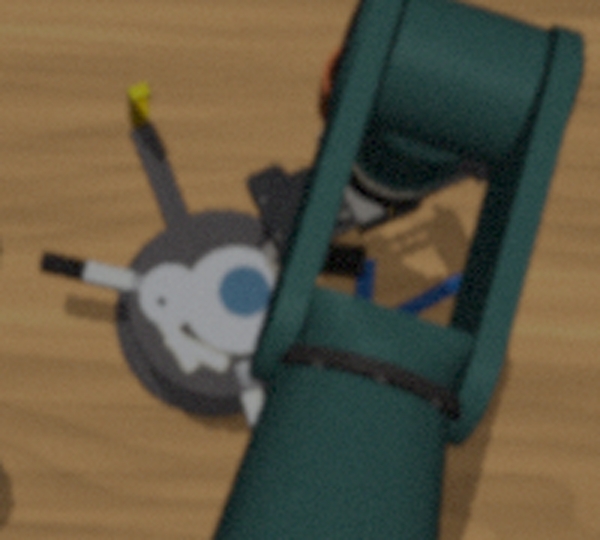

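The wheel has turned about 50° CCW, with the ba end now at full-image (234,197). The finger is in good contact, so I'll continue.

{"op": "apply_moves", "data": {"moves": [[[0.11,-0.03,0,0,1],[0.22,-0.06,0,0,1],[0.33,-0.1,0,0,1],[0.44,-0.14,0,0,1],[0.54,-0.19,0,0,1],[0.64,-0.24,0,0,1],[0.74,-0.29,0,0,1],[0.84,-0.35,0,0,1],[0.94,-0.42,0,0,1],[1.03,-0.49,0,0,1]]]}}

```text
time: 6.1
tool_pos: [0.6681, -0.0876, 0.2597]
ee_rot: [3.141, 0.0, 0.448]
wrist_force: [-0.8, -0.6, 0.1]
width: 0.0006
finger_force: 0.3
```

{"op": "apply_moves", "data": {"moves": [[[0.09,-0.07,0,0,1],[0.17,-0.14,0,0,1],[0.25,-0.22,0,0,1],[0.33,-0.31,0,0,1],[0.4,-0.4,0,0,1],[0.47,-0.49,0,0,1],[0.51,-0.55,0,0,1],[0.55,-0.6,0,0,1],[0.57,-0.63,0,0,1],[0.57,-0.63,0,0,1]]]}}

```text
time: 7.35
tool_pos: [0.68, -0.0471, 0.2597]
ee_rot: [-3.142, -0.0, 0.448]
wrist_force: [-0.5, 0.7, -0.3]
width: 0.0004
finger_force: 0.0
```

Run:
```python
from bench import telemetry, snapshot
import cv2
from h import *
V=snapshot("wrist");T=snapshot("top"); cv2.imwrite("pics/w3.png",V["image"][:,:,::-1])
a=T["image"][100:280,200:400]; cv2.imwrite("pics/t3.png",cv2.resize(a[:,:,::-1],None,fx=3,fy=3,interpolation=2))
o=telemetry.get_obs(); print(o["tool_pos"],o["time"],o["wrist_force"])
d=o["tool_pos"][:2]-c; print(np.hypot(*d),np.arctan2(d[1],d[0]))
```

```text
[ 0.68004913 -0.04720422  0.25972871] 7.45 [ 0.04723537 -0.21642998  0.78678865]
0.12714504848489352 -0.11195034471671972
```

View pics/w3.png

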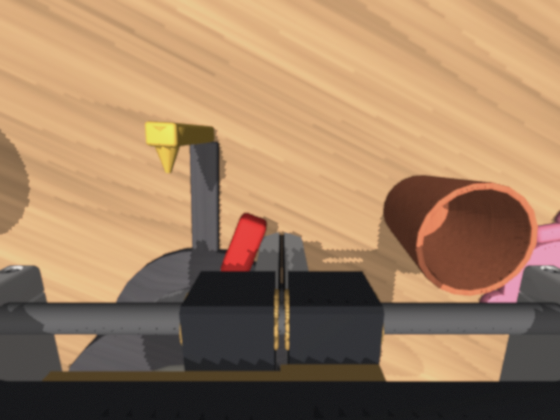

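View pics/t3.png

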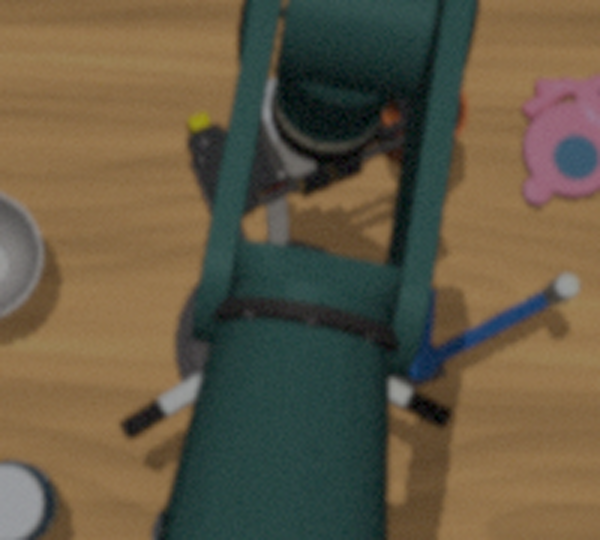

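Wrist view: the pointer tip is at (168,174) and the red end face is around (254,216). Top view: the black ends are at full-image (242,243) and (349,239).

Run:
```python
from bench import snapshot
from h import *
V=snapshot("wrist");T=snapshot("top")
for n,s,u,z in [("tip",V,(168,174),.082),("post",V,(162,130),.091),("red",V,(254,216),.088),("ba",T,(242,243.5),.082),("bb",T,(349,239),.082),("strip",V,(204,150),.01),("strip",V,(206,245),.01)]:
    P=back(s,u,z)[:2]; d=P-c; print(n,P.round(4),np.hypot(*d).round(4),np.arctan2(d[1],d[0]).round(4))
```

```text
tip [0.6986 0.0277] 0.1571 0.3967
post [0.7201 0.0352] 0.1799 0.3888
red [ 0.699  -0.0231] 0.1456 0.0679
ba [0.4733 0.0857] 0.1433 2.1662
bb [ 0.4907 -0.1623] 0.1438 -2.0241
strip [0.7068 0.03  ] 0.1656 0.3902
strip [ 6.356e-01 -5.000e-04] 0.0881 0.3782
```

{"op": "apply_moves", "data": {"moves": [[[0.04,-0.08,0,0,1],[0.09,-0.16,0,0,1],[0.13,-0.25,0,0,1],[0.17,-0.34,0,0,1],[0.21,-0.43,0,0,1],[0.25,-0.52,0,0,1],[0.28,-0.6,0,0,1],[0.3,-0.66,0,0,1],[0.31,-0.7,0,0,1],[0.31,-0.7,0,0,1]]]}}

```text
time: 8.8
tool_pos: [0.6788, -0.0087, 0.2597]
ee_rot: [-3.141, -0.0, 0.448]
wrist_force: [-0.9, -0.4, 0.2]
width: 0.0007
finger_force: 0.0
```

Run:
```python
from bench import telemetry, snapshot
import cv2
from h import *
V=snapshot("wrist");T=snapshot("top")
w=V["image"][100:340,60:360]; t=T["image"][100:290,200:400]
h=lambda a,k:cv2.resize(a[:,:,::-1],k,interpolation=2)
cv2.imwrite("pics/m4.png",np.hstack([h(w,(375,300)),h(t,(400,380))[80:]]))
o=telemetry.get_obs(); d=o["tool_pos"][:2]-c; print(o["time"],o["wrist_force"],np.hypot(*d),np.arctan2(d[1],d[0]))
```

```text
8.9 [0.01680749 1.44900816 0.90202829] 0.12743993800674186 0.1901014390949779
```

View pics/m4.png

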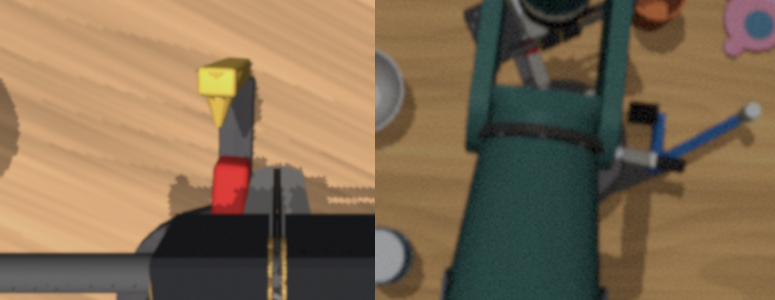

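The wrist crop shows the tip at (219,126), which is full-image (235.2,200.8). The top edge of the red end face is centred at (234,158), full-image (247.4,226).

Run:
```python
from bench import snapshot
from h import *
V=snapshot("wrist");T=snapshot("top")
for n,s,u,z in [("tip",V,(235.2,200.8),.082),("post",V,(234.5,165),.091),("red",V,(247.4,226),.09),("bb",T,(354,223),.082)]:
    P=back(s,u,z)[:2]; d=P-c; print(n,P.round(4),np.hypot(*d).round(4),np.arctan2(d[1],d[0]).round(4))
im=V["image"].astype(int); m=(im[...,0]>150)&(im[...,1]<70)&(im[...,2]<70)
for r in range(228,268,6):
    q=np.where(m[r])[0]
    if len(q): P=back(V,(q.mean(),r),.09)[:2]-c; print(r,q.min(),q.max(),np.hypot(*P).round(3),np.arctan2(P[1],P[0]).round(4))
```

```text
tip [0.6994 0.0278] 0.1578 0.3953
post [0.7186 0.035 ] 0.1783 0.3911
red [0.6918 0.0161] 0.1466 0.3418
bb [ 0.5285 -0.1739] 0.1432 -1.7477
234 232 256 0.142 0.3521
240 231 257 0.139 0.3506
246 231 256 0.135 0.3509
252 230 252 0.131 0.3594
258 230 251 0.128 0.3601
264 230 250 0.124 0.3608
```

{"op": "apply_moves", "data": {"moves": [[[0.0,-0.03,0,0,1],[0.01,-0.05,0,0,1],[0.02,-0.08,0,0,1],[0.02,-0.1,0,0,1],[0.03,-0.11,0,0,1],[0.03,-0.11,0,0,1]]]}}

```text
time: 9.75
tool_pos: [0.6778, -0.0032, 0.2597]
ee_rot: [-3.142, -0.0, 0.448]
wrist_force: [0.2, -0.9, -1.1]
width: 0.0008
finger_force: 0.1
```

```bash
cat > m.py <<'E'
from bench import snapshot,telemetry
from h import *
V=snapshot("wrist")
im=V["image"].astype(int); m=(im[...,0]>140)&(im[...,1]<70)&(im[...,2]<70)
for r in range(200,300,6):
    q=np.where(m[r])[0]
    if len(q)>5: P=back(V,(q.mean(),r),.09)[:2]-c; print(r,q.min(),q.max(),np.hypot(*P).round(3),np.arctan2(P[1],P[0]).round(4))
y=(im[...,0]>130)&(im[...,1]>100)&(im[...,2]<80)&(im[...,0]-im[...,2]>90)
for r in range(150,260,5):
    q=np.where(y[r])[0]
    if 1<len(q)<60: P=back(V,(q.mean(),r),.082)[:2]-c; print("y",r,q.min(),q.max(),np.hypot(*P).round(3),np.arctan2(P[1],P[0]).round(4))
o=telemetry.get_obs(); d=o["tool_pos"][:2]-c; print(o["time"],np.hypot(*d),np.arctan2(d[1],d[0]))
E
python3 m.py
```

```text
236 232 257 0.142 0.3898
242 232 257 0.138 0.3891
248 231 256 0.135 0.3924
254 230 254 0.131 0.398
260 231 253 0.128 0.3975
266 233 253 0.124 0.3926
y 160 228 259 0.181 0.4038
y 165 258 259 0.179 0.3593
y 170 258 259 0.177 0.3583
y 175 257 258 0.174 0.3603
y 180 235 255 0.171 0.3984
y 185 237 252 0.168 0.3986
y 190 239 251 0.165 0.3956
y 195 241 249 0.163 0.396
y 200 243 247 0.16 0.3971
y 215 536 537 0.227 -0.3941
y 220 521 535 0.222 -0.3948
y 225 513 522 0.216 -0.3852
y 230 506 514 0.211 -0.3839
y 235 231 507 0.173 -0.1844
y 240 496 502 0.203 -0.3887
y 245 230 492 0.152 -0.0541
y 255 487 492 0.194 -0.4105
9.8 0.12759948368758334 0.23506895166574437
```

The red end is at 0.391 and the tip at 0.396 rad about the axle, so it's lined up to within 1 mm. Next I'll back off, rise and go behind the knob.

{"op": "apply_moves", "data": {"moves": [[[0,0.15,0,0,1],[0,0.4,0,0,1],[0,0.6,0,0,1],[0,0.6,-0.6,0,1],[0,0.6,-1.4,0,1],[0,0.6,-2.0,0,1],[0,0.6,-2.0,0,1]]]}}

```text
time: 10.68
tool_pos: [0.6913, -0.0311, 0.3636]
ee_rot: [3.137, -0.006, 0.447]
wrist_force: [-0.5, 0.4, -0.2]
width: 0.0006
finger_force: 0.0
```

Run:
```python
from bench import telemetry,snapshot
from h import *
import cv2
o=telemetry.get_obs(); print(o["tool_pos"],o["ee_rot"],units((.5706,-.271),o))
T=snapshot("top")
im=T["image"].astype(int)
for n,m in [("red",(im[...,0]>110)&(im[...,1]<50)&(im[...,2]<50)),("knobwhite",(im.min(2)>150))]:
    k,l,st,ce=cv2.connectedComponentsWithStats(m.astype(np.uint8))
    for i in range(1,k):
        if 8<st[i,4]<400: print(n,st[i,4],ce[i].round(1),back(T,ce[i],.088 if n=="red" else .084)[:2].round(4))
P=np.array([.5367,-.1483])
o2=dict(o); o2["tool_pos"]=np.array([.5706,-.271,0]); o2["ee_rot"]=[0,0,.447+np.radians(17)]
for l in np.arange(.1,.66,.05):
    w=l-1.571+.394; k=P+.125*np.array([np.cos(w),np.sin(w)]); f=k-.018*np.array([-np.sin(w),np.cos(w)])
    print(l.round(2),k.round(4),f.round(4),units(f,o2).round(2))
```

```text
[ 0.69134566 -0.03113871  0.36362619] [ 3.13742463 -0.00628698  0.44711446] [-4.25167824  3.28152614]
red 40 [275.1 161.8] [0.6677 0.0145]
knobwhite 12 [ 47.8 130.9] [0.7255 0.5522]
knobwhite 10 [ 29.4 133.2] [0.7184 0.5942]
knobwhite 11 [ 52.7 144.9] [0.6919 0.5374]
knobwhite 19 [ 79.4 152.8] [0.675  0.4739]
knobwhite 9 [ 49.9 153.9] [0.6701 0.5419]
knobwhite 19 [ 34.6 161.3] [0.6511 0.5754]
knobwhite 25 [ 26.6 178.5] [0.6098 0.5896]
knobwhite 11 [477.3 175.5] [ 0.651  -0.4693]
knobwhite 90 [193.7 186.9] [0.6021 0.2031]
knobwhite 10 [479.1 183.9] [ 0.6308 -0.4729]
knobwhite 11 [ 23.9 194.6] [0.5717 0.5917]
knobwhite 31 [ 28.5 200.3] [0.5589 0.5798]
knobwhite 9 [ 20.9 200.4] [0.558  0.5971]
knobwhite 28 [ 39.1 202.9] [0.5535 0.5553]
knobwhite 70 [520.7 217.3] [ 0.5533 -0.5693]
knobwhite 13 [ 29.4 245.2] [0.456  0.5673]
knobwhite 16 [ 38.8 249.4] [0.4469 0.5454]
knobwhite 11 [ 22.4 250.5] [0.4436 0.5818]
knobwhite 380 [200.7 267.3] [0.4163 0.1776]
knobwhite 86 [ 44.  270.5] [0.3998 0.5289]
knobwhite 47 [ 51.3 279. ] [0.3814 0.5111]
knobwhite 14 [ 70.5 281.9] [0.376  0.4677]
knobwhite 
[... 262 characters left out ...]
 75.2 327. ] [0.2776 0.4485]
knobwhite 9 [ 68.6 333. ] [0.2644 0.4619]
0.1 [ 0.5959 -0.2584] [ 0.5801 -0.2669] [0.2  0.07]
0.15 [ 0.6014 -0.2553] [ 0.586  -0.2646] [0.31 0.11]
0.2 [ 0.6066 -0.2519] [ 0.5917 -0.262 ] [0.43 0.15]
0.25 [ 0.6117 -0.2483] [ 0.5973 -0.2591] [0.55 0.19]
0.3 [ 0.6166 -0.2444] [ 0.6028 -0.2559] [0.68 0.21]
0.35 [ 0.6213 -0.2403] [ 0.6081 -0.2525] [0.8  0.23]
0.4 [ 0.6258 -0.2359] [ 0.6132 -0.2488] [0.93 0.25]
0.45 [ 0.6301 -0.2314] [ 0.6181 -0.2448] [1.05 0.26]
0.5 [ 0.6341 -0.2266] [ 0.6229 -0.2406] [1.18 0.26]
0.55 [ 0.6379 -0.2216] [ 0.6274 -0.2362] [1.31 0.26]
0.6 [ 0.6415 -0.2165] [ 0.6316 -0.2316] [1.43 0.25]
0.65 [ 0.6447 -0.2112] [ 0.6357 -0.2267] [1.56 0.23]
```

{"op": "apply_moves", "data": {"moves": [[[-0.8,0.6,0,-0.5,1],[-1.7,1.3,0,-1.0,1],[-2.6,2.0,0,-1.5,1],[-3.4,2.6,0,-1.7,1],[-4.1,3.1,0,-1.7,1],[-4.35,3.27,0,-1.7,1],[-4.35,3.27,0,-1.7,1],[-4.35,3.27,0.8,-1.7,1],[-4.35,3.27,1.5,-1.7,1],[-4.35,3.27,1.9,-1.7,1]]]}}

```text
time: 11.98
tool_pos: [0.5659, -0.27, 0.2618]
ee_rot: [-3.138, 0.0, 0.747]
wrist_force: [0.6, -0.7, -0.3]
width: 0.0003
finger_force: 0.0
```

Run:
```python
from bench import telemetry,snapshot
from h import *
o=telemetry.get_obs(); print(o["tool_pos"],o["ee_rot"],o["wrist_force"])
cv2.imwrite("pics/w5.png",snapshot("wrist")["image"][:,:,::-1])
```

```text
[ 0.56588786 -0.26995054  0.26175153] [-3.13758211e+00  4.62222488e-04  7.46840365e-01] [ 0.63517287 -0.7119612  -0.30508052]
```

View pics/w5.png

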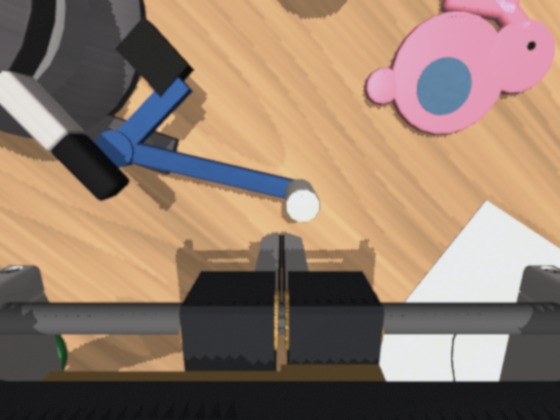

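The knob is at (302,203), ahead of the finger and about 10 mm to its +y side. I'll push it along its arc.

{"op": "apply_moves", "data": {"moves": [[[0.1,0.12,0,0,1],[0.2,0.15,0,0,1],[0.32,0.18,0,0,1],[0.43,0.21,0,0,1],[0.55,0.24,0,0,1],[0.67,0.27,0,0,1],[0.79,0.3,0,0,1],[0.9,0.32,0,0,1],[1.02,0.33,0,0,1],[1.13,0.34,0,0,1]]]}}

```text
time: 13.28
tool_pos: [0.6188, -0.2459, 0.2645]
ee_rot: [-3.141, 0.0, 0.745]
wrist_force: [-0.1, -0.6, -0.8]
width: 0.0007
finger_force: 0.3
```

{"op": "apply_moves", "data": {"moves": [[[0.09,0,0,0,1],[0.17,0,0,0,1],[0.25,0,0,0,1],[0.32,-0.01,0,0,1],[0.37,-0.01,0,0,1],[0.37,-0.01,0,0,1]]]}}

```text
time: 14.02
tool_pos: [0.6313, -0.2338, 0.2647]
ee_rot: [-3.141, 0.002, 0.744]
wrist_force: [-4.4, -2.9, 1.6]
width: 0.0002
finger_force: 2.4
```

Run:
```python
from bench import telemetry,snapshot
from h import *
o=telemetry.get_obs(); print(o["tool_pos"],o["ee_rot"],o["wrist_force"])
cv2.imwrite("pics/w6.png",snapshot("wrist")["image"][:,:,::-1])
```

```text
[ 0.63132382 -0.23378531  0.26469584] [-3.14106698e+00  2.47262388e-03  7.44182425e-01] [-4.37977021 -2.93362198  1.57255413]
```

View pics/w6.png

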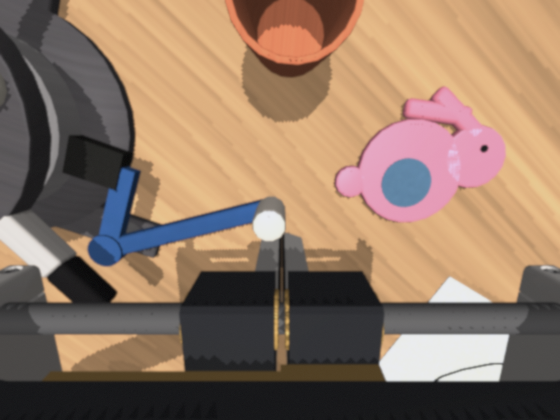

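The shoe meets the drum and the force has risen to 5 N, so the lever is at its stop. The knob is at (268,224) and the pivot at (105,250). I'll back off, rise and verify.

{"op": "apply_moves", "data": {"moves": [[[0.02,0,0,0,1],[0.02,0,0,0,1],[-0.2,0,0,0,1],[-0.5,0,0,0,1],[-0.6,0,0,0,1],[-0.6,0,-0.8,0,1],[-0.6,0,-1.8,0,1],[-0.6,0,-2.8,0,1],[-0.6,0,-3.0,0,1],[-0.6,0,-3.0,0,1]]]}}

```text
time: 15.32
tool_pos: [0.6097, -0.2536, 0.415]
ee_rot: [3.14, -0.001, 0.745]
wrist_force: [0.2, -0.5, -0.7]
width: 0.0005
finger_force: 0.0
```

{"op": "apply_moves", "data": {"moves": [[[-1,1,0,0,1],[-2,1.5,0,0,1],[-3,2,0,0,1],[-3.5,2.2,0,0,1],[-3.5,2.2,0,0,1],[-3.5,2.2,0,0,1]]]}}

```text
time: 16.08
tool_pos: [0.5565, -0.4515, 0.4141]
ee_rot: [-3.14, -0.001, 0.747]
wrist_force: [1.0, 0.6, 0.1]
width: 0.0001
finger_force: 0.0
```

Run:
```python
from bench import telemetry,snapshot
from h import *
o=telemetry.get_obs(); print(o["time"],o["tool_pos"],o["wrist_force"])
T=snapshot("top"); a=T["image"][110:290,180:420]; cv2.imwrite("pics/t7.png",cv2.resize(a[:,:,::-1],None,fx=3.3,fy=3.3,interpolation=2))
im=T["image"].astype(int)
m=((im[...,0]>110)&(im[...,1]<50)&(im[...,2]<50)).astype(np.uint8)
k,l,st,ce=cv2.connectedComponentsWithStats(m)
for i in range(1,k):
    if st[i,4]>15: P=back(T,ce[i],.088)[:2]-c; print(ce[i],np.hypot(*P),np.arctan2(P[1],P[0]))
```

```text
16.075 [ 0.5565375  -0.45145583  0.41410405] [1.04607541 0.5945957  0.08612453]
[273.91891892 160.01351351] 0.12842146186259595 0.40351117978185147
```

View pics/t7.png

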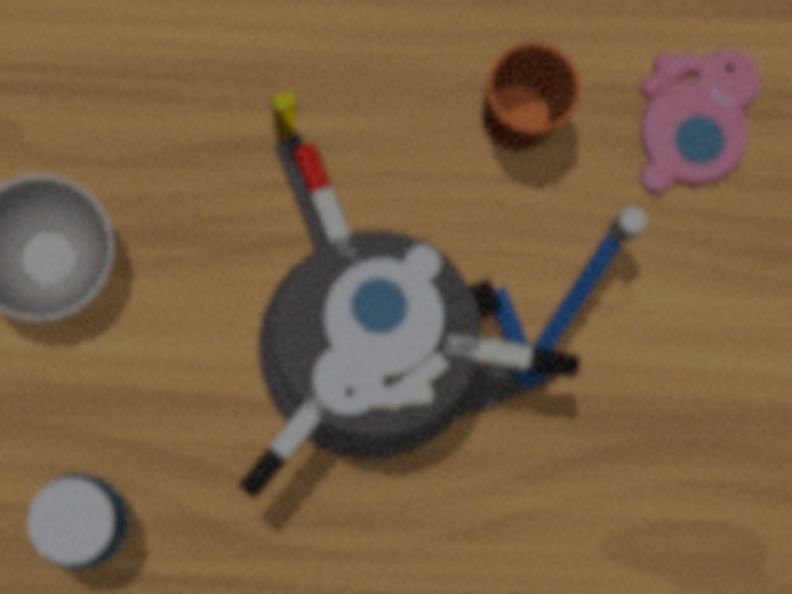

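The picture shows the red arm lined up with the pointer, the plaque and bystanders unmoved, the shoe on the drum, and the knob at full-image (371.5,177). I'll check the lever angle, then hand in.

Run:
```python
from bench import snapshot,ticket
from h import *
T=snapshot("top"); k=back(T,(371.5,177),.084)[:2]; d=k-[.535,-.149]
l=np.arctan2(d[1],d[0])+1.571-.394; print(k,np.hypot(*d),l)
if l>.53: print(ticket.close_job())
```

```text
[ 0.6392397 -0.2150795] 0.12341967355224097 0.6120128899990341
the job is handed in; nothing more can be done
None
```

The job is handed in: the red arm is lined up with the pointer to within about 1 mm, the brake lever measures about 0.61 rad (its stop is 0.6), and the final picture shows the plaque and bystanders where they stood. The verdict was not shown.

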